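# Tug the lid of the drive case, free its catch if caught, and hold the lid open

## Task

The grey lid of the black drive case on the repair bench has a thumb slide in a slot: at one end of the slot it catches the lid, at the other end it leaves it free, and nothing outside shows which is which. Before you move the slide, tug the lid upwards by its steel handle to learn if it is caught, and if it is, push the slide over to the other end of its slot. Then lift the lid by its handle to about half open (some 45 degrees) and finish while still holding it there, because it falls shut by itself; leave the loose things beside the case where they are.

Things in the scene. Friction and masses are not known exactly. Their poses are not given: they have to be found in the camera images.
- case: Black plastic case fixed to the bench, 260 (x) x 300 (y) x 70 mm tall. Origin: centre of its underside; x points from its front (the side nearest the robot) to its back, z up. The front 55 mm of its top is a flat deck at height 70 mm that carries the thumb slide; behind it the grey lid covers the rest.
- lid (a joint): Opening angle of the lid in rad: 0 shut, growing as its front edge rises, limit 1.35. It has no stay: let go, it falls shut. A caught lid still has play: it rises to about 0.04 rad (about 8 mm at the handle) and then stops hard; a free lid goes on rising with 1.5 to 3 N at the handle.
- lid_handle (a point): Middle of the round steel handle bar on the lid: bar 12 mm thick, 110 mm long along the case's y axis, on a leg at each end, its middle 36 mm above the lid's top. With the lid shut it lies at (-55, 0, 118) mm in the case's frame, 185 mm before and 48 mm above the hinge axis. Axes as the lid's (the case's when shut).
- lid_hinge (a point): Middle of the lid's hinge axis, at (130, 0, 70) mm in the case's frame; the axis runs along the case's y. The lid is a grey plate 205 (x) x 300 (y) x 12 mm, 0.3 to 0.45 kg, lying on the case behind the deck and hinged at its back edge.
- slide (a joint): Position of the thumb slide in m along the case's y axis, 0 (the -y end of its slot) to 0.020 (the +y end). It starts at or within 2 mm of the -y end. Moving it takes about 2 N and it stays where it is left. Which end catches the lid differs from case to case and cannot be seen from outside.
- slide_knob (a point): Centre of the top of the slide's upright steel knob, 24 (x) x 14 (y) x 28 mm tall, on the deck, whose top is 28 mm below this point. It is at x = -103 mm and y = -10 to +10 mm in the case's frame, 48 mm nearer the robot than the handle bar.
- screwdriver: Loose screwdriver lying beside the case at its +y side; a bystander. Origin at its middle.
- spray: Loose upright spray can, 44 mm across and 130 mm tall, beside the case at its -y side; a bystander. Origin: centre of its base.
- drive: Loose flat optical drive, 128 x 127 x 13 mm, lying at the case's -y side nearer the robot; a bystander. Origin: centre of its underside.

How it is judged:
By the outcome, as a careful person would: the job done as asked, in the order asked, and still so for the second after the job is handed in, while the arm keeps its last pose, push and grip.
It also fails if it takes over 58 s, if anything falls off the work surface, if the arm or the gripper's body presses on something with over 40 N, if the wrist force passes 120 N, or if a joint passes its speed limit or range.

## Robot

A 6-joint arm with a two-finger parallel gripper is mounted at the origin on the work surface. World frame = base frame: x ahead of the robot, y to its left, z up, the work surface at z = 0. Lengths are in m, angles in rad, forces in N, time in s.
With the tool pointing down it reaches from about 0.3 to 0.75 m from the base axis. Payload 8.5 kg.
Tool frame: the origin (TCP) lies between the finger pads, 19 mm behind the fingertips; this is the grasp point; z points along the fingers, y is the line along which they close (so a half turn about z gives the same grasp; the last joint's range is limited). The gripper opens to 85 mm and grips with 20 to 120 N. Pads are 22 mm wide; open, the fingers measure 114 mm over their backs; the gripper's body (76 mm by 85 mm) begins 54 mm behind the grasp point. The pads swing forward as they close: fully open they stand 13 mm farther back than shut.
Start: joints at [-1.443, 0.381, 1.297, -0, 1.464, -0.215], TCP at [0.185, -0.518, 0.25] pointing down, gripper open.
Joint ranges: [-3.11, 3.11], [-0.89, 2.33], [0.22, 2.48], [-1.42, 4.56], [0.17, 2.85], [-2.88, 2.88]. Speed limits (rad/s): [2.39, 2.39, 3.14, 3.14, 3.14, 3.14].

## Interface

Orientations are given as a unit quaternion [x, y, z, w].
In Python, from station import telemetry, vision, job gives the robot as it stands.
- The arm moves only by the shell command python3 -m crank 'ROWS' [FORCE]. ROWS is text: rows parted by semicolons, each of 7 numbers parted by spaces: the turn, a rotation vector about the tool's x, y, z in rad, then the shift along the tool's x, y, z in m, then the opening, from -1 (shut) to 1 (fully open). In form: rx ry rz dx dy dz grip; .... A call has 1 to 5 rows; each row shifts and turns the commanded pose from where the row before left it, along the tool's axes as they then stand; what a row does not reach is not made up. A row lasts 1/8 s, in which the tool goes at most 62.5 mm and 10.7 degrees, less where a joint would pass 70% of its speed; a pose out of reach is approached as far as the arm can. A call with a gripper value outside its range is refused whole. The fingers move at their own pace and stop on an object; FORCE is the grip in N (left out, the last holds). Time passes only in rows, so rows that do not move let the fingers close. It gives the time, the measured TCP pose, the force and the opening at its end, in the units of the state.
- telemetry.sense(): the state, without advancing time (a new reading comes with each control period).
- vision.grab_frame(name): name is "side" or "top" or "wrist"; returns the picture (420x560x3 uint8, red, green, blue); there is no depth.
- vision.camera_model(name): a dict with "fx", "fy", "cx", "cy" (pixels), "dist" ([k1, k2, p1, p2, k3] as OpenCV has them; the pictures are not rectified), "R" (3x3) and "t" (3): a world point X has camera coordinates R X + t; the wrist camera has in their place "tool_from_camera" (4x4, takes a point from camera to tool coordinates, whose origin is the TCP and whose axes are the flange's). Camera axes: x right, y down, z forward; pixel columns grow to the right and rows downward; lengths in m; the calibration is good to about 2 mm. A picture is of the moment at which its call begins: read the wrist's pose just before it. camera_model takes no time and is no camera call.
- job.job_done(): hands the job in, once; it reports no verdict.
The state is a dict: "clock": time; "joints": joint angles; "joint_velocities": joint speeds; "joint_efforts": joint torques, N m; "eef_pos": TCP position; "orientation": TCP orientation; "ft_force": force on the tool from outside, world axes, zero at the start; "torque": the same for the moment, N m; "finger_gap": finger opening in m.
Only numpy, scipy, OpenCV 4.12 (cv2) and the standard library are available. Lean on these libraries where they do the work, as an engineer would, in place of code of your own. Each camera call takes 0.05 s, during which the arm holds its last target. There are 200 camera calls.

## Working session

There is one attempt and no reset: what is moved stays moved. The work goes in short steps, Python scripts to look and compute and a shell command to move; the robot and the scene stay as the last step left them, time stands still between calls to the robot, and variables do not carry over. Pictures are saved under pics/ and viewed, on a budget of 10 in all, crops included, one or two more only if the job needs it, and the job is handed in when it is done.

```bash
mkdir -p pics; ls
python3 - <<'E'
from station import telemetry, vision
import cv2,numpy as np
s=telemetry.sense(); print(s)
a=vision.grab_frame("top");b=vision.grab_frame("side")
cv2.imwrite("pics/top.png",a[...,::-1]);cv2.imwrite("pics/side.png",b[...,::-1])
for n in("top","side","wrist"):print(n,vision.camera_model(n))
E
```

```text
pics
{'clock': 0.0, 'joints': array([-1.44331318e+00,  3.81174710e-01,  1.29827608e+00,  1.02820092e-05,
        1.46358952e+00, -2.15311599e-01]), 'joint_velocities': array([ 0.00011151, -0.0005508 ,  0.00015925,  0.00120285, -0.00158233,
        0.00017886]), 'joint_efforts': array([-1.48204231e-05, -4.48465848e+01, -2.31281555e+01, -1.55608736e-04,
        4.73800086e-03, -2.47842962e-05]), 'eef_pos': array([ 0.18482505, -0.5177264 ,  0.24941802]), 'orientation': array([ 9.85347230e-01,  1.70558823e-01,  3.68822922e-05, -7.22905788e-04]), 'ft_force': array([ 0.11004562, -0.13415737, -0.14431844]), 'torque': array([-0.01091614, -0.03835631, -0.02207296]), 'finger_gap': 0.08531858289584643}
top {'fx': 431.22057186575773, 'fy': 431.22057186575773, 'cx': 288.3975888347125, 'cy': 205.68256189123488, 'dist': array([-0.00185561,  0.        ,  0.        ,  0.        ,  0.        ]), 'R': array([[ 0.02351718, -0.99927094,  0.03007548],
       [-0.98472078, -0.02834603, -0.17181815],
       [ 0.17254541, -0.02557527, -0.98466948]]), 't': array([-0.02075458,  0.588133  ,  0.95502883])}
side 
[... 234 characters left out ...]

       [-0.44751154,  0.61066642, -0.65331458],
       [ 0.36895331, -0.53939964, -0.75691577]]), 't': array([0.50009058, 0.31557016, 1.00606218])}
wrist {'fx': 310.3755908948403, 'fy': 310.3755908948403, 'cx': 278.72121605181025, 'cy': 213.2043598972754, 'dist': array([-0.06770923,  0.        ,  0.        ,  0.        ,  0.        ]), 'tool_from_camera': array([[ 5.12829380e-04, -9.54596061e-01, -2.97902831e-01,
         7.60970842e-02],
       [ 9.99999823e-01,  3.99880160e-04,  4.40094051e-04,
         1.87132792e-05],
       [-3.00986616e-04, -2.97903004e-01,  9.54596097e-01,
        -1.25070966e-01],
       [ 0.00000000e+00,  0.00000000e+00,  0.00000000e+00,
         1.00000000e+00]])}
```

View pics/top.png

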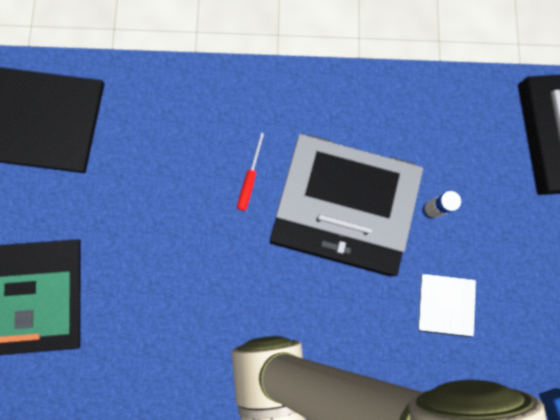

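View pics/side.png

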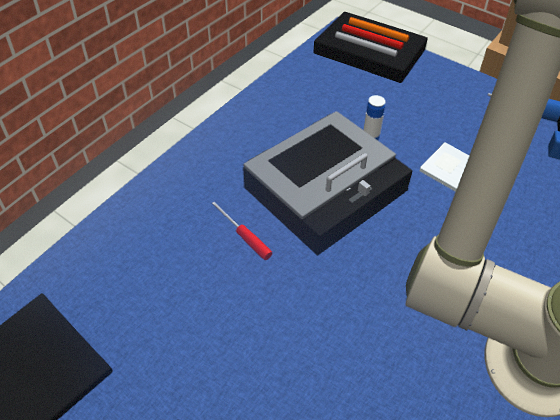

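```bash
cat > h.py <<'E'
import numpy as np,cv2
from scipy.spatial.transform import Rotation as Ro
from station import telemetry, vision
def ray(n,uv,pose=None):
    m=vision.camera_model(n);K=np.array([[m['fx'],0,m['cx']],[0,m['fy'],m['cy']],[0,0,1]])
    p=cv2.undistortPoints(np.array([[uv]],float),K,m['dist'])[0,0];d=np.array([*p,1.])
    if n=='wrist':
        T=np.array(m['tool_from_camera']);Rt=Ro.from_quat(pose[1]).as_matrix()
        o=Rt@T[:3,3]+pose[0];d=Rt@T[:3,:3]@d
    else:
        R=np.array(m['R']);o=-R.T@m['t'];d=R.T@d
    return o,d/np.linalg.norm(d)
def plane(r,z): o,d=r;return o+d*(z-o[2])/d[2]
def tri(*rs):
    A=sum(np.eye(3)-np.outer(d,d) for o,d in rs);b=sum((np.eye(3)-np.outer(d,d))@o for o,d in rs)
    X=np.linalg.solve(A,b);return X,max(np.linalg.norm(np.cross(X-o,d)) for o,d in rs)
def pose():
    s=telemetry.sense();return s['eef_pos'],s['orientation']
E
python3 - <<'E'
from h import *
P={'h+':((319,217),(328,182)),'h-':((370,232),(366,156)),'knob':((342,247),(366,185)),'b+':((301,135),(245,166)),'b-':((422,167),(335,112)),'f-':((405,251),(395,157)),'f+':((276,219),(302,215))}
X={}
for k,(a,b) in P.items():
    X[k],e=tri(ray('top',a),ray('side',b));print(k,X[k].round(4),round(e,4))
v=X['f+']-X['f-']+X['b+']-X['b-'];print('yaw y axis',np.degrees(np.arctan2(-v[0],v[1])))
v=X['h+']-X['h-'];print('handle yaw',np.degrees(np.arctan2(-v[0],v[1])))
print((X['h+']+X['h-'])/2, pose())
R=Ro.from_quat(pose()[1]).as_matrix();print(R.round(3))
E
```

```text
h+ [ 0.5557 -0.0722  0.1033] 0.0003
h- [ 0.5246 -0.1827  0.1134] 0.0001
knob [ 0.4907 -0.126   0.0889] 0.0018
b+ [ 0.7552 -0.0312  0.0668] 0.0012
b- [ 0.6857 -0.3155  0.0729] 0.0001
f- [ 0.4891 -0.2752  0.0587] 0.0003
f+ [0.5541 0.0236 0.0844] 0.0028
yaw y axis -12.996831171970694
handle yaw -15.699732332219206
[ 0.54013808 -0.12748425  0.10836113] (array([ 0.18482126, -0.51777119,  0.24949404]), array([ 9.85351043e-01,  1.70537191e-01,  1.71362801e-05, -6.22438914e-04]))
[[ 0.942  0.336 -0.   ]
 [ 0.336 -0.942  0.001]
 [ 0.    -0.001 -1.   ]]
```

```bash
python3 -m crank '0 0 0 .0467 -.0247 0 0;0 0 0 .0467 -.0247 0 0;0 0 0 .0467 -.0247 0 0;0 0 0 .0467 -.0247 0 0;0 0 0 .0467 -.0247 0 0' 40; python3 -m crank '0 0 0 .0467 -.0247 0 0;0 0 0 .0467 -.0247 0 0;0 0 0 .0467 -.0247 0 0;0 0 0 .0467 -.0247 0 0;0 0 0 .0467 -.0247 0 0'; python3 -m crank '0 0 -.18 0 0 0 0;0 0 -.18 0 0 0 0;0 0 -.18 0 0 0 0;0 0 -.18 0 0 0 0;0 0 -.18 0 0 0 0'; python3 -m crank '0 0 -.1 0 0 0 0;0 0 0 0 0 0 0;0 0 0 0 0 0 0'
python3 - <<'E'
from h import *
p=pose();a=vision.grab_frame("wrist");cv2.imwrite("pics/w1.png",a[...,::-1]);print(p,telemetry.sense()['joints'])
np.savez('w1.npz',p=p[0],q=p[1])
E
```

```text
clock: 0.72
eef_pos: [0.3641, -0.3217, 0.2498]
orientation: [0.985, 0.17, -0.0, -0.0]
ft_force: [0.1, -0.3, 0.1]
finger_gap: 0.0428
clock: 1.35
eef_pos: [0.5426, -0.1269, 0.2498]
orientation: [0.985, 0.171, -0.0, -0.0]
ft_force: [-0.5, -1.0, 0.4]
finger_gap: 0.0429
clock: 1.98
eef_pos: [0.5415, -0.1283, 0.2496]
orientation: [0.811, 0.585, -0.0, -0.0]
ft_force: [-0.0, 0.2, -0.3]
finger_gap: 0.0426
clock: 2.35
eef_pos: [0.5416, -0.1283, 0.2499]
orientation: [0.784, 0.621, -0.0, -0.0]
ft_force: [0.0, 0.6, 0.2]
finger_gap: 0.0425
(array([ 0.54159973, -0.12834375,  0.24985289]), array([ 7.83570841e-01,  6.21302416e-01, -9.98153326e-05, -1.88089653e-04])) [-4.45438719e-01  3.92520993e-01  1.27871351e+00  1.50658539e-06
  1.47065123e+00 -2.15786531e-01]
```

View pics/w1.png

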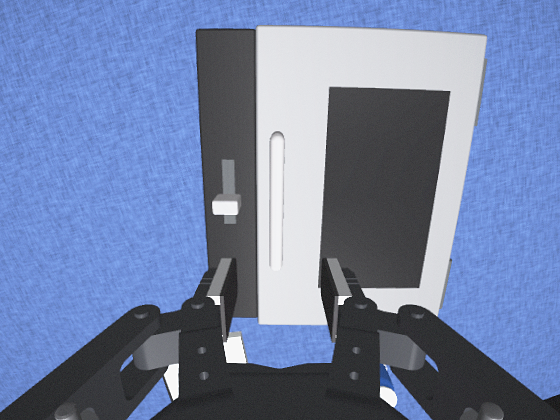

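The wrist view shows the bar from (278,133) to (276,269), the knob at about (227,203) at the −y end of its slot, and the drive bottom left.

Run:
```python
from h import *
d=np.load('w1.npz');p=(d['p'],d['q']);R=Ro.from_quat(p[1]).as_matrix();print(R.round(3)[:2])
W={'h+':(278,134),'h-':(276,268),'knob':(227,207)}
T={'h+':(319,217),'h-':(370,232),'knob':(342,247)}
S={'h+':(328,182),'h-':(366,156),'knob':(366,185)}
for k in W:
    r=ray('wrist',W[k],p);X,e=tri(r,ray('top',T[k]),ray('side',S[k]));print(k,X.round(4),round(e,4),plane(r,.118 if k[0]=='h' else .098).round(4))
a=plane(ray('wrist',W['h+'],p),.118);b=plane(ray('wrist',W['h-'],p),.118);m=(a+b)/2
k=plane(ray('wrist',W['knob'],p),.098)
print('bar yaw',np.degrees(np.arctan2(-(a-b)[0],(a-b)[1])),'tool yaw',np.degrees(np.arctan2(-R[0,0],R[1,0])),np.linalg.norm(a-b))
print('mid',m,'tool shift to mid',R.T@(m-p[0]),'knob',R.T@(k-p[0]))
```

```text
[[ 0.228  0.974 -0.   ]
 [ 0.974 -0.228  0.   ]]
h+ [ 0.5549 -0.0699  0.1061] 0.0022 [ 0.5553 -0.0671  0.118 ]
h- [ 0.5251 -0.1841  0.1128] 0.0017 [ 0.5262 -0.1833  0.118 ]
knob [ 0.4909 -0.1253  0.0889] 0.0023 [ 0.4938 -0.1216  0.098 ]
bar yaw -14.067564157121982 tool yaw -13.177386346888754 0.11977595706157301
mid [ 0.5407684  -0.12517528  0.118     ] tool shift to mid [ 0.00288534 -0.00147653  0.13185375] knob [-0.00439073 -0.04804857  0.15187269]
```

```bash
python3 -m crank '0 0 0 .003 -.0015 .02 0;0 0 -.0 0 0 .02 0;0 0 .015 0 0 .01 0;0 0 0 0 0 0 0;0 0 0 0 0 0 0'
python3 - <<'E'
from h import *
p=pose();a=vision.grab_frame("wrist");cv2.imwrite("pics/w2.png",a[...,::-1])
np.savez('w2.npz',p=p[0],q=p[1])
E
```

```text
clock: 3.02
eef_pos: [0.5412, -0.1253, 0.2008]
orientation: [0.788, 0.616, 0.0, 0.001]
ft_force: [-0.0, 1.0, 0.1]
finger_gap: 0.0428
```

View pics/w2.png

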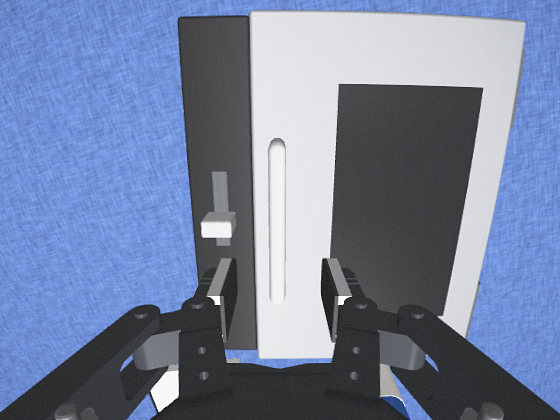

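The second view shows the bar from (278,145) to (277,300). The knob's top face is centred at about (217,229), with its +y face above it.

Run:
```python
from h import *
d=np.load('w1.npz');p=(d['p'],d['q']);d=np.load('w2.npz');q=(d['p'],d['q']);R=Ro.from_quat(q[1]).as_matrix()
A=cv2.cvtColor(cv2.imread('pics/w1.png'),6);B=cv2.cvtColor(cv2.imread('pics/w2.png'),6)
print('w1 col277 rows',A[122:150:2,277],A[256:280:2,276]);print('w2',B[130:160:2,277],B[288:312:2,277])
print('w1 knob col',A[190:222:2,226],'w2',B[206:244:2,217])
C=cv2.cvtColor(cv2.imread('pics/top.png'),6);print(C[240:256,334:350])
K=[ray('wrist',(226.5,208),p),ray('wrist',(217,229),q),ray('top',(343,246))]
print('knob',tri(*K),tri(*K[:2]),tri(*K[1:]))
for n,a,b,c in(('h+',(278,134),(278,142),(319,217)),('h-',(276,268),(277,300),(370,232))):
    r=[ray('wrist',a,p),ray('wrist',b,q),ray('top',c)];print(n,tri(*r),tri(*r[:2]),tri(*r[1:]),plane(r[1],.115))
print(R.round(3))
```

```text
w1 col277 rows [232 230 230 230 238 119 181 219 238 241 242 242 242 242] [243 243 243 243 243 243 243 239 232 233 231 232]
w2 [231 231 231 235 122 126 174 193 232 241 242 244 243 243 243] [243 243 243 243 242 243 242 244 237 234 233 233]
w1 knob col [137 139 127 128 132 149 238 242 241 242 242 241 250 140 141 144] w2 [136 141 139 128 132 134 132 138 216 245 242 242 242 242 242 244 138 144
 133]
[[ 42  39  40  40  43  56  67  66  58  54  48  43  39  41  42  38]
 [ 41  39  42  44  60  93 124 129 121 113  89  65  49  42  40  38]
 [ 45  44  44  50  79 133 177 190 189 179 152 110  67  41  39  39]
 [ 62  57  56  65 100 158 202 216 217 212 192 147  87  49  40  38]
 [ 81  77  72  80 117 174 211 221 222 219 198 149  83  46  39  39]
 [ 94  92  88  93 134 188 216 221 223 219 197 136  70  47  41  38]
 [ 96  95  92 102 150 197 218 220 221 217 194 133  71  51  47  45]
 [ 94  94  94 111 160 205 220 221 220 213 183 131  88  75  63  58]
 [ 91  90  95 124 172 210 222 223 220 206 168 122  97  91  86  80]
 [ 73  78  93 134 188 214 221 223 220 202 155 111 101  97  94  89]
 [ 54  66  87 140 193 218 222 22
[... 580 characters left out ...]
.0971193 ]), np.float64(0.002408824594731164))
h+ (array([ 0.55498086, -0.06852728,  0.11327009]), np.float64(0.00265761512724385)) (array([ 0.55513288, -0.06769901,  0.10569669]), np.float64(2.97806142876855e-05)) (array([ 0.55493495, -0.06925508,  0.11183517]), np.float64(0.00203617867992622)) [ 0.55527637 -0.06699516  0.115     ]
h- (array([ 0.52530573, -0.18301593,  0.11673893]), np.float64(0.0014674336309285197)) (array([ 0.52524198, -0.18589641,  0.11261628]), np.float64(0.0003002292883045481)) (array([ 0.52491825, -0.1825589 ,  0.11679646]), np.float64(0.0009096681379016076)) [ 0.52533457 -0.1843141   0.115     ]
[[ 0.241  0.971  0.001]
 [ 0.971 -0.241 -0.001]
 [-0.     0.001 -1.   ]]
```

```bash
python3 -m crank '0 0 0 0 -.001 .025 -.25;0 0 0 0 0 .025 -.25;0 0 0 0 0 .02 -.25;0 0 0 0 0 .012 -.25;0 0 0 0 0 0 -.25'; python3 -m crank '0 0 0 0 0 0 -1;0 0 0 0 0 0 -1;0 0 0 0 0 0 -1;0 0 0 0 0 0 -1;0 0 0 0 0 0 -1' 40
```

```text
clock: 3.7
eef_pos: [0.5399, -0.1249, 0.1179]
orientation: [0.788, 0.616, -0.0, -0.0]
ft_force: [-0.1, 0.1, -0.0]
finger_gap: 0.0319
clock: 4.32
eef_pos: [0.5401, -0.125, 0.119]
orientation: [0.788, 0.616, 0.0, 0.001]
ft_force: [-2.7, 0.2, 6.2]
finger_gap: 0.0108
```

```bash
for i in 1 2 ; do python3 -m crank '0 0 0 0 0 -.002 -1;0 0 0 0 0 -.002 -1;0 0 0 0 0 0 -1'|egrep 'pos|force|gap'; done;  python3 -m crank '0 0 0 0 0 -.001 -1;0 0 0 0 0 -.001 -1;0 0 0 0 0 0 -1'|egrep 'pos|force|gap'
```

```text
eef_pos: [0.5408, -0.1251, 0.1222]
ft_force: [4.4, -1.2, -4.2]
finger_gap: 0.0105
eef_pos: [0.5418, -0.1255, 0.1263]
ft_force: [11.6, -1.7, -6.9]
finger_gap: 0.0103
eef_pos: [0.5424, -0.1256, 0.1283]
ft_force: [13.4, -2.3, -8.5]
finger_gap: 0.0106
```

```bash
python3 -m crank '0 0 0 0 .0025 0 -1;0 0 0 0 0 0 -1;0 0 0 0 0 0 -1'|egrep 'pos|force|gap'; for i in 1 2 ; do python3 -m crank '0 0 0 0 .0005 -.002 -1;0 0 0 0 .0005 -.002 -1;0 0 0 0 0 0 -1'|egrep 'pos|force|gap'; done
```

```text
eef_pos: [0.5424, -0.1256, 0.1279]
ft_force: [2.8, -1.0, -4.7]
finger_gap: 0.0107
eef_pos: [0.5437, -0.1259, 0.1323]
ft_force: [5.0, -3.0, -5.7]
finger_gap: 0.0107
eef_pos: [0.545, -0.1262, 0.1365]
ft_force: [6.5, -3.1, -6.2]
finger_gap: 0.0102
```

```bash
for i in 1 2 3; do python3 -m crank '0 0 0 0 .002 -.004 -1;0 0 0 0 .002 -.004 -1;0 0 0 0 .001 -.003 -1;0 0 0 0 0 0 -1'|egrep 'pos|force|gap'; done
python3 - <<'E'
from h import *
a=vision.grab_frame("side");cv2.imwrite("pics/s2.png",a[...,::-1])
E
```

```text
eef_pos: [0.5491, -0.1272, 0.1473]
ft_force: [1.0, -3.0, -4.4]
finger_gap: 0.0103
eef_pos: [0.554, -0.1284, 0.1582]
ft_force: [-1.4, -2.4, -3.2]
finger_gap: 0.0108
eef_pos: [0.5596, -0.1298, 0.1694]
ft_force: [4.2, -4.7, -5.6]
finger_gap: 0.0101
```

View pics/s2.png

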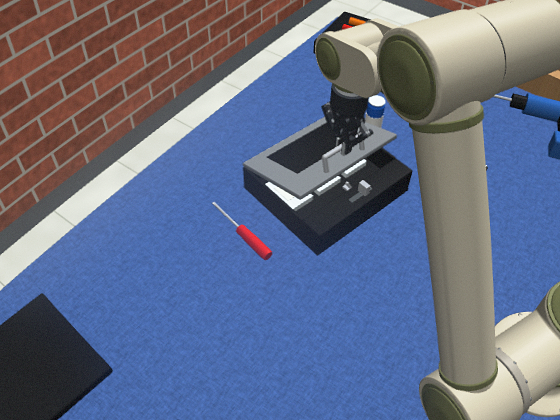

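The lid is clearly rising: the gap is open with white parts visible inside, and the knob at (365,187) hasn't moved. So it isn't caught and I'll leave the slide alone. Next I'll work out the arc to 45°, tilting the tool slightly with it.

Run:
```python
import numpy as np
r=.1911;a0=np.radians(14.55);t=np.radians(np.linspace(16.8,45,13))
x=-r*np.cos(a0+t);z=r*np.sin(a0+t);f=0
for i in range(12):
    dx=x[i+1]-x[i];dz=z[i+1]-z[i];f+=.02
    # tool y=(cos f, z:+? ) tilt f: tz=(-sin f,-cos f), ty=(cos f,-sin f)
    print(round(dx*np.cos(f)-dz*np.sin(f),4),round(-dx*np.sin(f)-dz*np.cos(f),4))
```

```text
0.0041 -0.0067
0.0042 -0.0066
0.0044 -0.0065
0.0045 -0.0064
0.0046 -0.0063
0.0048 -0.0062
0.0049 -0.0061
0.005 -0.006
0.0051 -0.0059
0.0053 -0.0058
0.0054 -0.0057
0.0055 -0.0056
```

```bash
python3 -m crank '.02 0 0 0 .0041 -.0067 -1;.02 0 0 0 .0042 -.0066 -1;.02 0 0 0 .0044 -.0065 -1;.02 0 0 0 .0045 -.0064 -1;0 0 0 0 0 0 -1';python3 -m crank '.02 0 0 0 .0046 -.0063 -1;.02 0 0 0 .0048 -.0062 -1;.02 0 0 0 .0049 -.0061 -1;.02 0 0 0 .005 -.006 -1;0 0 0 0 0 0 -1'
```

```text
clock: 8.75
eef_pos: [0.5765, -0.134, 0.1944]
orientation: [0.787, 0.616, -0.025, -0.031]
ft_force: [1.8, -3.1, -8.2]
finger_gap: 0.0105
clock: 9.38
eef_pos: [0.5974, -0.1391, 0.2167]
orientation: [0.785, 0.614, -0.049, -0.063]
ft_force: [-0.4, -2.3, -5.8]
finger_gap: 0.0103
```

```bash
python3 -m crank '.02 0 0 0 .0051 -.0059 -1;.02 0 0 0 .0053 -.0058 -1;.02 0 0 0 .0054 -.0057 -1;.02 0 0 0 .0055 -.0056 -1;0 0 0 0 0 0 -1';python3 -m crank '0 0 0 0 0 0 -1;0 0 0 0 0 0 -1;0 0 0 0 0 0 -1;0 0 0 0 0 0 -1;0 0 0 0 0 0 -1'
python3 - <<'E'
from h import *
a=vision.grab_frame("side");cv2.imwrite("pics/s3.png",a[...,::-1])
a=vision.grab_frame("top");cv2.imwrite("pics/t3.png",a[...,::-1])
E
```

```text
clock: 10.0
eef_pos: [0.6217, -0.1452, 0.2356]
orientation: [0.782, 0.612, -0.074, -0.094]
ft_force: [-2.0, -1.7, -1.1]
finger_gap: 0.0103
clock: 10.62
eef_pos: [0.6219, -0.1452, 0.2357]
orientation: [0.782, 0.612, -0.074, -0.094]
ft_force: [-4.0, -1.8, -1.1]
finger_gap: 0.0104
```

View pics/s3.png

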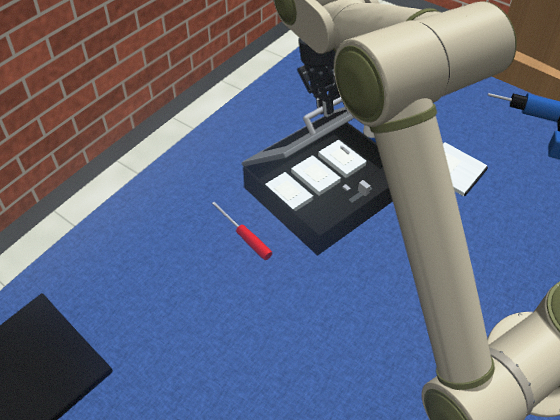

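View pics/t3.png

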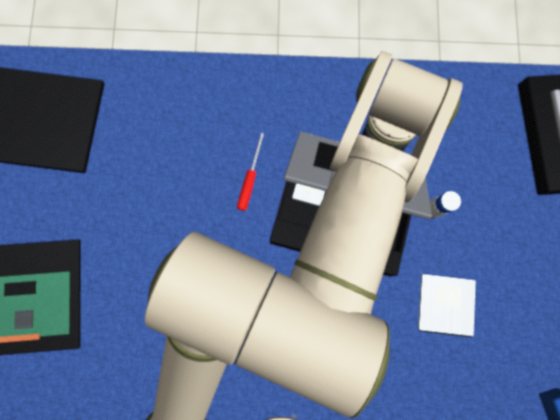

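```bash
python3 -c "
from station import job,telemetry
s=telemetry.sense();print(s['eef_pos'],s['ft_force'],s['finger_gap']);print(job.job_done())"
```

```text
[ 0.62190867 -0.1452306   0.23569406] [-3.77660037 -2.58081997 -0.6400319 ] 0.010423144612372096
the job is handed in; nothing more can be done
None
```

The lid is held at about 45° by its handle, and I handed the job in at about 11 s of the 58 s allowed.

- **Tug test:** I gripped the handle and tugged it up. It rose well past the 8 mm of play with only about 4–15 N and no hard stop. Side pictures confirmed the lid was rising, so it was free and I left the slide alone.
- **Lift:** I followed the hinge arc. The final handle height of 0.236 m works out to about 45–46°.
- **Last checks:** Over the final second before handing in, the arm was still, with a finger gap of 10.4 mm and wrist forces under 5 N. In the pictures, the screwdriver, spray can, drive and knob look unmoved.
- **Disagreements:** My measured bar height of 105–117 mm scattered around the stated 118 mm, so I used 118 mm. The finger gap reads slightly under the 12 mm bar, but the lid stayed held.

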